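# Set up the railing jig with keyhole brackets

## Robot

A 6-joint arm with a two-finger parallel gripper is mounted at the origin on the work surface. World frame = base frame: x ahead of the robot, y to its left, z up, the work surface at z = 0. Lengths are in m, angles in degrees, forces in N, time in s.
With the tool pointing down it reaches from about 0.25 to 0.775 m from the base axis. Payload 4 kg.
Tool frame: the origin (TCP) lies midway between the tips of the shut fingers; the grasp point (between the pads) lies 19 mm behind it; z points along the fingers, y is the line along which they close (so a half turn about z gives the same grasp; the last joint's range is limited). The gripper opens to 94 mm and grips with 3 to 60 N. Pads are 16 mm wide; open, the fingers measure 119 mm over their backs; the gripper's body (75 mm by 177 mm) begins 78 mm behind the grasp point.
Start: joints at [-81.996, 4.996, 78.535, -0, 96.463, -5.907], TCP at [0.132, -0.534, 0.206] pointing down, gripper open.
Joint ranges: [-177.83, 177.83], [-43.37, 116.18], [15.69, 146.23], [-61.86, 241.86], [9.47, 152.12], [-147.06, 147.06]. Speed limits (degrees/s): [159.86, 159.86, 180, 180, 180, 180].

## Interface

Orientations are given as [roll, pitch, yaw] about the fixed x, y, z axes, in that order (R = Rz(yaw) Ry(pitch) Rx(roll)).
In Python, from plant import bot gives the robot as it stands. Calls block until the motion is done:
- bot.goto(position, orientation): joint-space move of the TCP to a pose.
- bot.movel(position, vel=0.15, ori=None, threshold=None): straight line of the TCP; ori=None keeps the orientation; vel is the mean speed in m/s. With threshold (N) it stops when the force on the tool has changed by that much, and returns True; else False.
- bot.goto_joints(angles): joint-space move.
- bot.set_gripper(opening, squeeze=None): finger opening in m; squeeze is the grip in N (None keeps the last); returns when the fingers have stopped.
- bot.pause(seconds).
- bot.solve_ik(position, orientation): joint angles nearest the present ones, or None.
- bot.read_state(): the state.
- bot.snapshot(name): name is "scene" or "top" or "wrist"; returns the picture (480x640x3 uint8, red, green, blue); there is no depth.
- bot.camera_model(name): a dict with "mtx" (3x3 intrinsics, pixels), "extrinsics" (4x4, takes a point from world to camera coordinates); the wrist camera has in their place "mount" (4x4, takes a point from camera to tool coordinates, whose origin is the TCP and whose axes are the flange's). Camera axes: x right, y down, z forward; pixel columns grow to the right and rows downward; lengths in m; the calibration is good to about 2 mm. A picture is of the moment at which its call begins: read the wrist's pose just before it. camera_model takes no time and is no camera call.
A pose or a line that the arm cannot do raises bot.PlanningError and nothing moves.
- bot.job_done(): hands the job in; it is judged then, once.
The state is a dict: "time_s": time; "q": joint angles; "joint_vel": joint speeds; "joint_torque": joint torques, N m; "tcp_pos": TCP position; "ee_rot": TCP orientation; "force": force on the tool from outside, world axes, zero at the start; "torque": the same for the moment, N m; "grip_width": finger opening in m; "finger_force": force on a finger pad.
Only numpy, scipy, OpenCV 4.12 (cv2) and the standard library are available. Lean on these libraries where they do the work, as an engineer would, in place of code of your own. Each camera call takes 0.05 s, during which the arm holds its last target. There are 200 camera calls.

## Task

Get the railing jig ready for welding: pull up the spring plunger knob, slide the spatter cover fully open and let the plunger drop in to lock it there. Then fit every keyhole bracket lying on the bench onto the jig, one to each pair of screws in any order and either way round: lower it over the two screw heads and slide it along fully home, so that both screws sit at the narrow ends of the keyholes and the plate lies flat. Leave the other things on the bench where they are.

Things in the scene. Friction and masses are not known exactly. Their poses are not given: they have to be found in the camera images.
- cover (a joint): sliding spatter cover of the jig, m: 0 shut (hides all screws), 0.185 open (index pin falls into its second hole), end stop 0.187. Aluminium sheet 140 (x) x 344 x 3 mm, top 40 mm above the bench, sliding along the jig's +x with 1.5 N friction on two side rails at y = +-160 mm of the jig, 16 mm wide, tops 36 mm above the bench
- plunger (a joint): pull of the cover's spring index plunger, m: 0 pin down in a hole (locked at cover 0 or 0.185, 2 mm play), 0.014 fully pulled up. Clear of the rail from 0.009; let go in between, the pin rests on the rail at 0.009 and the cover slides freely; it drops in by itself over a hole. Spring 3.5 N at 0, 7 N at 0.014
- knob (a point): centre of the plunger's upright black round knob, 24 mm dia, 28 mm tall, 69 mm above the bench with the pin down; moves with cover and plunger. With the cover shut it is at x = -30, y = -160 mm of the jig. Pull straight up; the cover can be slid by the same grip on the knob
- station1 (a point): first (right-most) station of the fixed jig: the point half-way between its two screws, on the slab's top face, 12 mm above the bench. Axes of the jig: x the way the cover opens (away from the robot), z up. Screws on this x axis at -45 and +45 mm: shank 8 mm dia, brass head 18 mm dia, head underside 9 mm and top 15 mm above the slab
- station2 (a point): second station, 75 mm to the left (+y of the jig) of station1, otherwise the same. Jig coordinates are counted from half-way between station2 and station3; the slab spans x -100 to 265, y -172 to 172 mm there. Each station takes one bracket, either way round (bracket x along or against station x)
- station3 (a point): third station, 75 mm to the left of station2, otherwise the same
- station4 (a point): fourth (left-most) station, 75 mm to the left of station3, otherwise the same
- bracket1_mid (a point): loose keyhole bracket, plain steel, about 0.5 kg; may be absent. Base plate 164 (x) x 60 (y) x 6 mm; upright web across its middle (x = 0), 8 mm thick in x, 44 mm wide in y, solid to 60 mm above the underside, then two 12 mm prongs to 74 mm. Point: in the web, 40 mm above the plate's underside; axes the bracket's, z up. Grip the web, fingers closing along x
- bracket2_mid (a point): second bracket, same as bracket1; may be absent. Keyholes of every bracket: 26 mm square openings centred at x = -33 and +57 mm, each with a 12 mm wide slot running on toward -x. Screws are home against the slot ends when their axes are at x = -57 and +33 mm, so the bracket is slid 24 mm toward its own +x to lock
- bracket3_mid (a point): third bracket, same as bracket1; may be absent
- bracket4_mid (a point): fourth bracket, same as bracket1; may be absent
- clamp: bystander, to be left alone: bar clamp, 200 mm, yellow and black jaws, lying on the bench; origin at its underside
- square: bystander, to be left alone: grey L-shaped welding square, 90 x 75 x 16 mm; origin at the middle of one leg's underside
- offcut: bystander, to be left alone: flat steel offcut, 110 x 40 x 8 mm; origin under its centre
- spray: bystander, to be left alone: spray can, 64 mm dia, 190 mm tall; origin under its centre
- tape: bystander, to be left alone: yellow tape measure, 70 x 65 x 35 mm; origin under its centre
- hammer: bystander, to be left alone: hammer lying on the bench; origin at its underside

How it is judged (in metres and radians):
On the way, in this order (a step that is already met when the one before it is completed fails the run):
1. the plunger is pulled clear of its hole with the cover still shut (value of joint plunger above 0.0085 m and value of joint cover below 0.02 m).
2. the cover is fully open and the plunger has dropped in (value of joint cover above 0.178 m and value of joint plunger below 0.003 m), for 0.2 s.
At the end, for the whole second after the job is handed in: Cover open (joint over 0.178) and plunger dropped in (under 0.003). Every bracket present sits flat on the jig's slab at some station (height within 4 mm, tilt under 0.06 rad), in line with it (0.08 rad, 5 mm sideways), slid to within 5 mm of the narrow ends of its keyholes (all of step 2 and ((x of station1 in the frame of bracket1_mid between -0.017 and -0.007 m and y of station1 in the frame of bracket1_mid between -0.005 and 0.005 m and z of station1 in the frame of bracket1_mid between -0.044 and -0.036 m and angle between the x axis of bracket1_mid and the x axis of station1, either way round below 0.08 rad) or (x of station2 in the frame of bracket1_mid between -0.017 and -0.007 m and y of station2 in the frame of bracket1_mid between -0.005 and 0.005 m and z of station2 in the frame of bracket1_mid between -0.044 and -0.036 m and angle between the x axis of bracket1_mid and the x axis of station2, either way round below 0.08 rad) or (x of station3 in the frame of bracket1_mid between -0.017 and -0.007 m and y of station3 in the frame of bracket1_mid between -0.005 and 0.005 m and z of station3 in the frame of bracket1_mid between -0.044 and -0.036 m and angle between the x axis of bracket1_mid and the x axis of station3, either way round below 0.08 rad) or (x of station4 in the frame of bracket1_mid between -0.017 and -0.007 m and y of station4 in the frame of bracket1_mid between -0.005 and 0.005 m and z of station4 in the frame of bracket1_mid between -0.044 and -0.036 m and angle between the x axis of bracket1_mid and the x axis of station4, either way round below 0.08 rad)) and angle between each of bracket1_mid, bracket2_mid, bracket3_mid, bracket4_mid's own z axis and vertical below 0.06 rad and ((x of station1 in the frame of bracket2_mid between -0.017 and -0.007 m and y of station1 in the frame of bracket2_mid between -0.005 and 0.005 m and z of station1 in the frame of bracket2_mid between -0.044 and -0.036 m and angle between the x axis of bracket2_mid and the x axis of station1, either way round below 0.08 rad) or (x of station2 in the frame of bracket2_mid between -0.017 and -0.007 m and y of station2 in the frame of bracket2_mid between -0.005 and 0.005 m and z of station2 in the frame of bracket2_mid between -0.044 and -0.036 m and angle between the x axis of bracket2_mid and the x axis of station2, either way round below 0.08 rad) or (x of station3 in the frame of bracket2_mid between -0.017 and -0.007 m and y of station3 in the frame of bracket2_mid between -0.005 and 0.005 m and z of station3 in the frame of bracket2_mid between -0.044 and -0.036 m and angle between the x axis of bracket2_mid and the x axis of station3, either way round below 0.08 rad) or (x of station4 in the frame of bracket2_mid between -0.017 and -0.007 m and y of station4 in the frame of bracket2_mid between -0.005 and 0.005 m and z of station4 in the frame of bracket2_mid between -0.044 and -0.036 m and angle between the x axis of bracket2_mid and the x axis of station4, either way round below 0.08 rad)) and ((x of station1 in the frame of bracket3_mid between -0.017 and -0.007 m and y of station1 in the frame of bracket3_mid between -0.005 and 0.005 m and z of station1 in the frame of bracket3_mid between -0.044 and -0.036 m and angle between the x axis of bracket3_mid and the x axis of station1, either way round below 0.08 rad) or (x of station2 in the frame of bracket3_mid between -0.017 and -0.007 m and y of station2 in the frame of bracket3_mid between -0.005 and 0.005 m and z of station2 in the frame of bracket3_mid between -0.044 and -0.036 m and angle between the x axis of bracket3_mid and the x axis of station2, either way round below 0.08 rad) or (x of station3 in the frame of bracket3_mid between -0.017 and -0.007 m and y of station3 in the frame of bracket3_mid between -0.005 and 0.005 m and z of station3 in the frame of bracket3_mid between -0.044 and -0.036 m and angle between the x axis of bracket3_mid and the x axis of station3, either way round below 0.08 rad) or (x of station4 in the frame of bracket3_mid between -0.017 and -0.007 m and y of station4 in the frame of bracket3_mid between -0.005 and 0.005 m and z of station4 in the frame of bracket3_mid between -0.044 and -0.036 m and angle between the x axis of bracket3_mid and the x axis of station4, either way round below 0.08 rad)) and ((x of station1 in the frame of bracket4_mid between -0.017 and -0.007 m and y of station1 in the frame of bracket4_mid between -0.005 and 0.005 m and z of station1 in the frame of bracket4_mid between -0.044 and -0.036 m and angle between the x axis of bracket4_mid and the x axis of station1, either way round below 0.08 rad) or (x of station2 in the frame of bracket4_mid between -0.017 and -0.007 m and y of station2 in the frame of bracket4_mid between -0.005 and 0.005 m and z of station2 in the frame of bracket4_mid between -0.044 and -0.036 m and angle between the x axis of bracket4_mid and the x axis of station2, either way round below 0.08 rad) or (x of station3 in the frame of bracket4_mid between -0.017 and -0.007 m and y of station3 in the frame of bracket4_mid between -0.005 and 0.005 m and z of station3 in the frame of bracket4_mid between -0.044 and -0.036 m and angle between the x axis of bracket4_mid and the x axis of station3, either way round below 0.08 rad) or (x of station4 in the frame of bracket4_mid between -0.017 and -0.007 m and y of station4 in the frame of bracket4_mid between -0.005 and 0.005 m and z of station4 in the frame of bracket4_mid between -0.044 and -0.036 m and angle between the x axis of bracket4_mid and the x axis of station4, either way round below 0.08 rad))); the robot touches nothing.
It fails at once if a bystander is pushed more than 5 cm (distance of any of clamp, square, offcut, spray, tape, hammer from where it was at the start of the episode above 0.05 m).
Of bracket1, bracket2, bracket3, bracket4 only 3 to 4 are there at a start; the rules pass over those that are not, and their reading is None.
At some moment in a run one of bracket1, bracket2, bracket3, bracket4 may be knocked a few centimetres aside while the robot is not near it.
Once in a run the grip may slacken for a moment while it holds something.
It also fails if it takes over 210 s, if anything falls off the work surface, if the arm or the gripper's body presses on something with over 40 N, if the wrist force passes 120 N, or if a joint passes its speed limit or range.

## Working session

There is one attempt and no reset: what is moved stays moved. The work goes in short steps, each a Python script; the robot and the scene stay as the last script left them, time stands still between calls to the robot, and variables do not carry over. Pictures are saved under pics/ and viewed, at most 14 in all, crops included, and the job is handed in when it is done.

```bash
ls; mkdir -p pics; python3 - <<'E'
from plant import bot
import cv2,numpy as np
np.set_printoptions(precision=4,suppress=True)
for n in ("scene","top"):
    im=bot.snapshot(n); cv2.imwrite(f"pics/{n}0.png",im[...,::-1])
    c=bot.camera_model(n); print(n,c["mtx"],c["extrinsics"])
print(bot.camera_model("wrist"))
print(bot.read_state())
E
```

```text
pics
scene [[545.5081   0.     315.1662]
 [  0.     545.5081 242.9255]
 [  0.       0.       1.    ]] [[-0.2808  0.9597 -0.014   0.0352]
 [ 0.7459  0.209  -0.6325 -0.335 ]
 [-0.604  -0.188  -0.7745  1.6704]
 [ 0.      0.      0.      1.    ]]
top [[503.8325   0.     313.3168]
 [  0.     503.8325 243.1112]
 [  0.       0.       1.    ]] [[ 0.1116 -0.9937  0.0062  0.0423]
 [-0.97   -0.1103 -0.2165  0.5333]
 [ 0.2159  0.0182 -0.9763  1.1285]
 [ 0.      0.      0.      1.    ]]
{'mtx': array([[354.306 ,   0.    , 320.093 ],
       [  0.    , 354.306 , 241.7628],
       [  0.    ,   0.    ,   1.    ]]), 'mount': array([[ 0.0005, -0.9715, -0.2369,  0.0686],
       [ 1.    ,  0.0005, -0.0002,  0.0001],
       [ 0.0003, -0.2369,  0.9715, -0.178 ],
       [ 0.    ,  0.    ,  0.    ,  1.    ]])}
{'time_s': 0.1, 'q': array([-81.9961,   5.0358,  78.6111,  -0.0022,  96.4635,  -5.9075]), 'joint_vel': array([ 0.039 , -0.0213, -0.1604,  0.049 , -0.109 ,  0.0885]), 'joint_torque': array([  0.0015, -34.1253, -30.3304,   0.0718,   0.0304,  -0.0001]), 'tcp_pos': array([ 0.1321, -0.5334,  0.2045]), 'ee_rot': array([-179.8899,   -0.0092,   13.9112]), 'force': array([ 0.3662,  0.0917, -0.2385]), 'torque': array([-0.0211,  0.0336, -0.019 ]), 'finger_force': 0.0, 'grip_width': 0.09362324749463008}
```

View pics/top0.png

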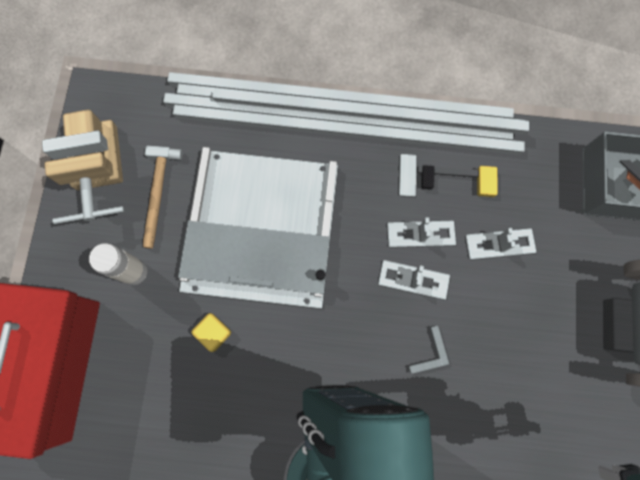

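View pics/scene0.png

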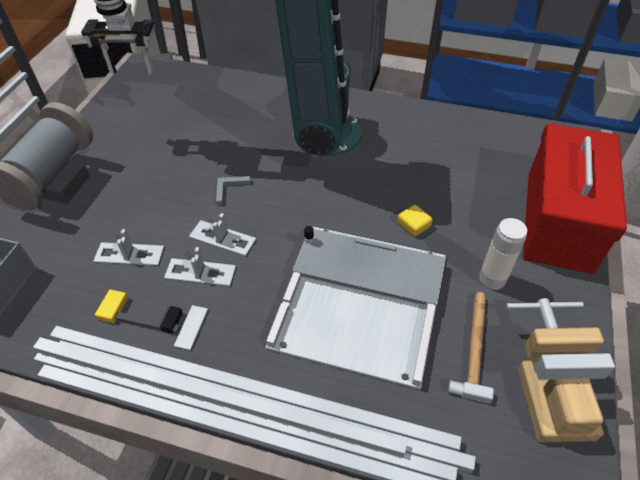

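Top view: three brackets, at about (421,233), (414,279) and (501,243). The jig is centred near (258,228) with its cover shut at the near end, and the knob is at (320,274). I'll mask the brackets and zoom in.

```bash
cat > h.py <<'E'
from plant import bot
import cv2,numpy as np
from scipy.spatial.transform import Rotation as R
np.set_printoptions(precision=4,suppress=True)
def cam(name):
    c=bot.camera_model(name)
    if name=="wrist":
        s=bot.read_state(); T=np.eye(4); T[:3,:3]=R.from_euler("xyz",s["ee_rot"],degrees=True).as_matrix(); T[:3,3]=s["tcp_pos"]
        return c["mtx"],np.linalg.inv(T@c["mount"])
    return c["mtx"],c["extrinsics"]
def shot(name):
    K,E=cam(name); return bot.snapshot(name),K,E
def ray(px,K,E,z):
    px=np.atleast_2d(np.asarray(px,float)); d=np.c_[px,np.ones(len(px))]@np.linalg.inv(K).T@E[:3,:3]
    o=-E[:3,:3].T@E[:3,3]; return (o+d*((z-o[2])/d[:,2])[:,None])[:,:2]
def proj(p,K,E):
    c=np.atleast_2d(p)@E[:3,:3].T+E[:3,3]; c=c@K.T; return c[:,:2]/c[:,2:]
E
python3 - <<'E'
from h import *
im=cv2.imread("pics/top0.png"); K,E=cam("top")
a=cv2.resize(im[210:305,370:545],None,fx=4.5,fy=4.5,interpolation=cv2.INTER_CUBIC)
b=cv2.resize(im[140:315,170:345],None,fx=3.4,fy=3.4,interpolation=cv2.INTER_CUBIC)
cv2.imwrite("pics/a.png",a);cv2.imwrite("pics/b.png",b)
g=cv2.cvtColor(im,cv2.COLOR_BGR2GRAY)
m=cv2.morphologyEx((g>150).astype(np.uint8),cv2.MORPH_CLOSE,np.ones((9,9)))
m[:, :370]=0;m[:, 545:]=0;m[:215]=0;m[305:]=0
for c in cv2.findContours(m,0,2)[0]:
    if cv2.contourArea(c)<500: continue
    w=ray(c[:,0],K,E,.006); r=cv2.minAreaRect((w*1000).astype(np.float32)); print(r, np.round(cv2.boxPoints(r)))
print("knob px",ray([[320,274]],K,E,.083))
E
```

```text
((477.978271484375, -150.16693115234375), (165.04913330078125, 67.14653015136719), 83.66107177734375) [[ 435. -228.]
 [ 502. -236.]
 [ 520.  -72.]
 [ 454.  -64.]]
((591.4470825195312, -356.31231689453125), (66.93177032470703, 165.59503173828125), 12.235358238220215) [[ 541. -282.]
 [ 576. -444.]
 [ 642. -430.]
 [ 607. -268.]]
((596.0403442382812, -159.424072265625), (68.71939086914062, 165.0620574951172), 8.574386596679688) [[ 550.  -83.]
 [ 574. -246.]
 [ 642. -236.]
 [ 618.  -73.]]
knob px [[0.4499 0.0783]]
```

View pics/a.png

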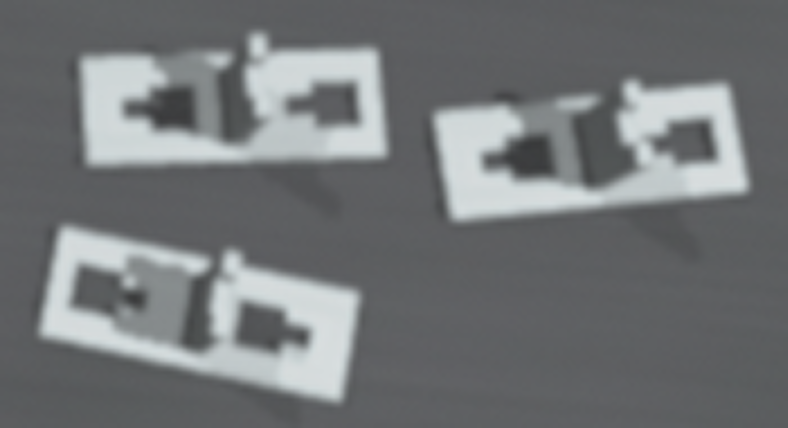

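View pics/b.png

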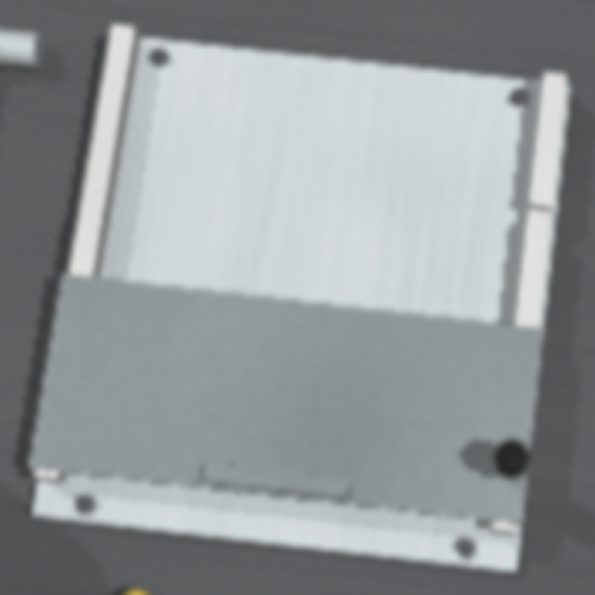

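The crops show that brackets A (top left) and B (right) have slots pointing image-left, so their +x points image-right (world -y). C (bottom left) has slots pointing image-right, so its +x is image-left. In the jig crop, the cover corners are (33,467), (65,275), (542,328) and (525,522), the slab's near corners are (33,515) and (520,572), and the knob is at (510,459). Next I'll fit the jig pose and hover over the knob for a wrist look.

```bash
cat >> h.py <<'E'
def fit(j,w):  # rigid 2D: w = Rot(a) j + t
    j=np.asarray(j,float);w=np.asarray(w,float);a=j-j.mean(0);b=w-w.mean(0)
    th=np.arctan2((a[:,0]*b[:,1]-a[:,1]*b[:,0]).sum(),(a*b).sum()); c,s=np.cos(th),np.sin(th); M=np.array([[c,-s],[s,c]])
    t=w.mean(0)-M@j.mean(0); return th,t,w-(j@M.T+t)
def J2W(th,t,p):
    c,s=np.cos(th),np.sin(th); return np.array([[c,-s],[s,c]])@np.asarray(p,float)+t
E
python3 - <<'E'
from h import *
K,E=cam("top"); f=lambda p:np.array(p)/3.4+[170,140]-0.35
pts=[((33,467),.04,(-70,172)),((65,275),.04,(70,172)),((542,328),.04,(70,-172)),((525,522),.04,(-70,-172)),((33,515),.012,(-100,172)),((520,572),.012,(-100,-172)),((510,459),.083,(-30,-160))]
w=[ray(f(p),K,E,z)[0] for p,z,_ in pts]; j=[np.array(q)/1000 for *_,q in pts]
th,t,r=fit(j,w); print(np.degrees(th),t); print(r*1000)
k=J2W(th,t,(-.03,-.16)); print("knob",k)
np.save("jig.npy",[th,*t])
yaw=90+np.degrees(th)
bot.goto([*(k),.24],[180,0,yaw]); s=bot.read_state(); print(s["q"],s["tcp_pos"],s["force"])
im,K,E=shot("wrist"); cv2.imwrite("pics/w1.png",im[...,::-1]); print(proj([*k,.083],K,E))
E
```

```text
-0.08578302504702601 [0.4812 0.2363]
[[ 0.9946 -1.9955]
 [-0.6797 -1.1057]
 [-0.3016  2.4096]
 [ 1.8543 -0.5684]
 [ 0.7156 -0.0425]
 [-0.0261 -1.2835]
 [-2.557   2.586 ]]
knob [0.4509 0.0764]
[  2.4344  -7.1431  86.6056  -0.0156 100.5462   2.5925] [0.4511 0.0757 0.2399] [ 0.5636 -0.2737 -0.1743]
[[319.6727 227.681 ]]
```

View pics/w1.png

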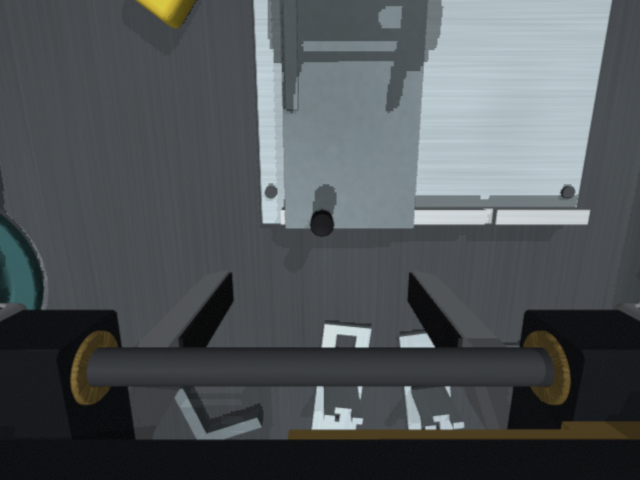

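The wrist view puts the knob top at (322,223), about 4 mm further in +y than predicted. The cover and rail line up with the world axes. I'll grip the knob, pull it up, slide the cover and release.

```bash
python3 - <<'E'
from h import *
im=cv2.imread("pics/w1.png"); K,E=cam("wrist")
k=ray([322,223],K,E,.083)[0]; print("knob",k)
y0=(k[1]+.0783)/2; x0=(k[0]+.4499)/2
bot.set_gripper(.07); bot.movel([x0,y0,.12],.2); print(bot.movel([x0,y0,.050],.08,threshold=8))
w=bot.set_gripper(0.0,squeeze=50); s=bot.read_state(); print(s["grip_width"],s["finger_force"],s["tcp_pos"],s["force"])
p=s["tcp_pos"]
bot.movel([p[0],p[1],p[2]+.0125],.03); s=bot.read_state(); print(s["tcp_pos"],s["force"],s["grip_width"])
bot.movel([p[0]+.05,p[1],p[2]+.0125],.08,threshold=15); s=bot.read_state(); print(s["tcp_pos"],s["force"],s["grip_width"])
E
```

```text
knob [0.4532 0.0809]
False
0.023140680881615847 49.998891949653625 [0.4525 0.0796 0.0501] [ 4.0037 -0.4689 -1.933 ]
[0.4525 0.0796 0.062 ] [ 4.8185  1.4624 -5.5564] 0.023329133248272356
[0.5029 0.0795 0.0626] [ 0.5985  0.0401 -7.5977] 0.023267339717071452
```

```bash
python3 - <<'E'
from h import *
p=bot.read_state()["tcp_pos"]; x0=.4525
bot.movel([x0+.165,p[1],p[2]],.08,threshold=15)
bot.movel([x0+.192,p[1],p[2]-.0005],.03,threshold=10); s=bot.read_state(); print(s["tcp_pos"],s["force"],s["grip_width"])
bot.movel([s["tcp_pos"][0]-.001,p[1],p[2]-.002],.02)
bot.set_gripper(.04); bot.pause(.5); s=bot.read_state(); print(s["tcp_pos"],s["force"],s["grip_width"])
# test: push knob back gently 
bot.movel([s["tcp_pos"][0],p[1],.052],.05)
print(bot.movel([s["tcp_pos"][0]-.018,p[1],.052],.03,threshold=8)); s=bot.read_state(); print(s["tcp_pos"],s["force"])
print(bot.movel([s["tcp_pos"][0]+.008,p[1],.052],.05)); s=bot.read_state(); print(s["tcp_pos"],s["force"])
bot.movel([s["tcp_pos"][0],p[1],.2],.2)
q=s["tcp_pos"]; bot.movel([.4812,.2363-.0375,.33],.3); bot.pause(.2)
im,K,E=shot("wrist"); cv2.imwrite("pics/w2.png",im[...,::-1])
jig=np.load("jig.npy"); print(proj([[*J2W(jig[0],jig[1:],(sx,sy)),.027] for sy in(-.1125,-.0375,.0375,.1125) for sx in(-.045,.045)],K,E)); print(s["time_s"])
E
```

```text
[0.6389 0.0791 0.0587] [ 1.5226  0.0687 -5.5333] 0.022960343890805493
[0.6379 0.0795 0.0605] [-0.0983  0.7097 -0.0061] 0.039633343362116304
True
[0.6272 0.0795 0.0522] [ 2.1174 -0.4958  0.637 ]
False
[0.635  0.0795 0.0515] [-0.4277  0.6272  0.2106]
[[291.9441 258.255 ]
 [355.8408 258.4913]
 [290.7706 205.3588]
 [357.0755 205.4083]
 [289.5052 148.3274]
 [358.407  148.1595]
 [288.1369  86.656 ]
 [359.8473  86.2344]]
12.0083
```

View pics/w2.png

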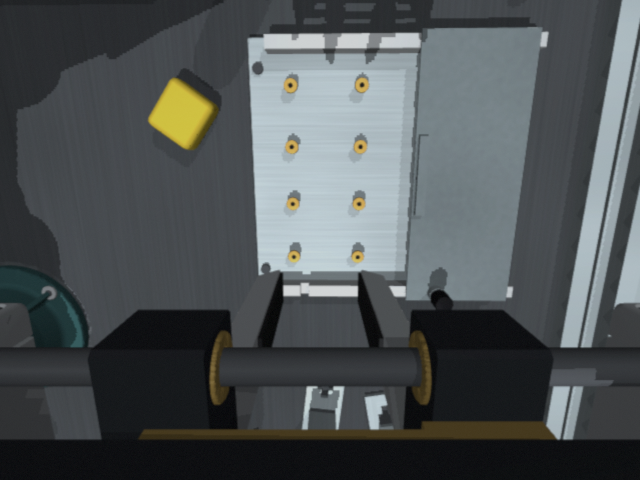

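The wrist view shows all eight brass screws, from (290,85)/(362,85) down to (294,257)/(358,257), with the cover open and the knob near (440,298). I'll fit the screws from their colour mask, then hover over bracket A and measure it.

```bash
cat >> h.py <<'E'
def platefit(im,K,E,c0,ang0,z=.006,thr=150,dbg=None):
    """plate pose from bright mask near c0; returns centre, angle(rad) of long side near ang0, size mm"""
    g=cv2.cvtColor(im,cv2.COLOR_RGB2GRAY)
    m=cv2.morphologyEx((g>thr).astype(np.uint8),cv2.MORPH_OPEN,np.ones((3,3)))
    v,u=np.nonzero(m); w=ray(np.c_[u,v],K,E,z); c=np.array(c0,float); a=ang0
    for lim in (.12,.11,.105,.1,.1):
        M=np.array([[np.cos(a),np.sin(a)],[-np.sin(a),np.cos(a)]]); b=(w-c)@M.T
        k=(abs(b[:,0])<lim)&(abs(b[:,1])<.05)&(abs(b[:,0])>.045)
        (cx,cy),(rw,rh),_=r=cv2.minAreaRect((b[k]*1000).astype(np.float32))
        bx=cv2.boxPoints(r); e=bx[1]-bx[0]; f=bx[2]-bx[1]; e=e if np.hypot(*e)>np.hypot(*f) else f
        da=np.arctan2(e[1],e[0]); da=(da+np.pi/2)%np.pi-np.pi/2
        c=c+M.T@np.array([cx,cy])/1000; a=a+da
    return c,a,sorted((rw,rh))
E
python3 - <<'E'
from h import *
im=cv2.imread("pics/w2.png"); K,E=cam("wrist")
hsv=cv2.cvtColor(im,cv2.COLOR_BGR2HSV); m=cv2.inRange(hsv,(10,110,80),(35,255,255)); m[:60]=0;m[272:]=0;m[:,:270]=0;m[:,385:]=0
m=cv2.morphologyEx(m,cv2.MORPH_CLOSE,np.ones((7,7)))
px=[]
for c in cv2.findContours(m,0,2)[0]:
    if cv2.contourArea(c)>40: px.append(cv2.minEnclosingCircle(c)[0])
w=ray(px,K,E,.027); print(np.round(px),w)
jig=np.load("jig.npy"); M=np.array([[sx,sy] for sy in(-.1125,-.0375,.0375,.1125) for sx in(-.045,.045)])
jw=np.array([J2W(jig[0],jig[1:],p) for p in M]); idx=[np.argmin(np.hypot(*(jw-p).T)) for p in w]
th,t,r=fit(M[idx],w); print(idx,np.degrees(th),t,r*1000); np.save("jig2.npy",[th,*t])
c,a=[.593,-.159],np.radians(-81.4)
bot.goto([*c,.24],[180,0,8.6]); bot.pause(.2)
im,K,E=shot("wrist"); cv2.imwrite("pics/w3.png",im[...,::-1]); s=bot.read_state(); print(s["tcp_pos"],s["q"])
print(platefit(im,K,E,c,a))
E
```

```text
[[357. 256.]
 [294. 256.]
 [358. 203.]
 [292. 203.]
 [360. 146.]
 [292. 146.]
 [361.  84.]
 [290.  85.]] [[0.528  0.1273]
 [0.4386 0.1276]
 [0.5282 0.2017]
 [0.4386 0.2018]
 [0.5278 0.2765]
 [0.439  0.2768]
 [0.5279 0.351 ]
 [0.4388 0.3511]]
[np.int64(1), np.int64(0), np.int64(3), np.int64(2), np.int64(5), np.int64(4), np.int64(7), np.int64(6)] -0.035776495894451296 [0.4834 0.2392] [[-0.3017  0.5545]
 [ 0.3227  0.8564]
 [-0.1739  0.0467]
 [ 0.3104  0.0574]
 [-0.6203 -0.225 ]
 [ 0.6192  0.0518]
 [-0.5396 -0.6517]
 [ 0.3834 -0.6901]]
[ 0.5932 -0.158   0.2405] [-20.2035  13.0226  65.4623   0.0048 101.4692  61.0963]
(array([ 0.5802, -0.2143]), np.float64(-1.4182728173367634), [88.98191833496094, 199.98907470703125])
```

View pics/w3.png

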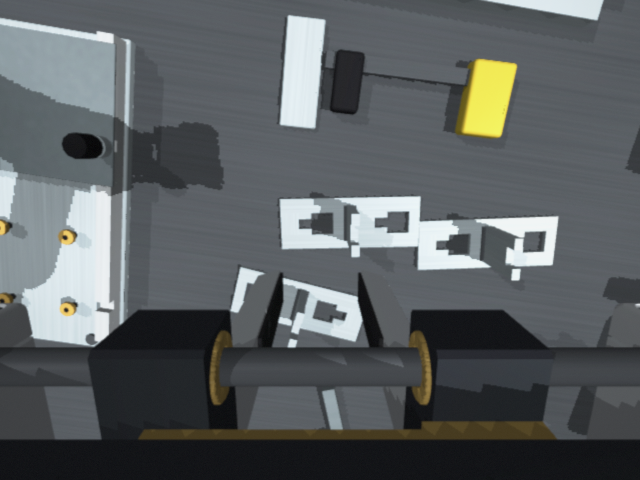

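The wrist view shows A with corners (280,199), (420,196), (421,245), (281,249). B has been knocked up against A, with corners (418,222), (556,216), (553,264), (419,270). C is at about (300,300), partly behind a finger. I'll pick A by its corners and put it on station 1.

```bash
cat >> h.py <<'E'
X0,YS=.4834,{1:.1267,2:.2017,3:.2767,4:.3517}
def corners(px,K,E,z=.006):
    """px in order (-x,+y),(+x,+y),(+x,-y),(-x,-y) of the bracket"""
    w=ray(px,K,E,z); th,t,r=fit(np.array([[-82,30],[82,30],[82,-30],[-82,-30]])/1000,w); print("bracket",t,np.degrees(th),"res mm",(r*1000).round(1).tolist()); return t,th
def st(*k):
    s=bot.read_state(); print({q:s[q] for q in ("time_s","tcp_pos","force","grip_width")}); return s
def pick(c,th):
    yaw=np.degrees(th)+90; yaw=(yaw+90)%180-90
    bot.set_gripper(.07); bot.goto([*c,.15],[180,0,yaw]); bot.movel([*c,.07],.2)
    print("hit",bot.movel([*c,.0215],.06,threshold=10)); bot.set_gripper(0,squeeze=55); st()
    p=bot.read_state()["tcp_pos"]; bot.movel([p[0],p[1],.06],.06); bot.movel([p[0],p[1],.2],.2); st()
def place(station,d):
    """d=+1: bracket x along jig x"""
    y=YS[station]; x=X0-d*.012
    bot.goto([x,y,.2],[180,0,90]); bot.movel([x,y,.06],.15); s=st()
    print("hit",bot.movel([x,y,.0345],.03,threshold=8)); return st()
E
python3 - <<'E'
from h import *
K,E=cam("wrist")
# A's +x = image right (-y world), +y = image up
c,th=corners([(280,199),(420,196),(421,245),(281,249)],K,E)
corners([(418,222),(556,216),(553,264),(419,270)],K,E)
pick(c,th)
E
```

```text
bracket [ 0.5902 -0.1948] -79.71581347405638 res mm [[0.3, -0.2], [-0.9, 0.8], [0.9, -2.4], [-0.3, 1.8]]
bracket [ 0.5901 -0.3604] -78.35225966538374 res mm [[0.2, 0.3], [-1.2, 1.9], [0.0, -0.6], [0.9, -1.6]]
hit False
{'time_s': 19.375, 'tcp_pos': array([ 0.59  , -0.1942,  0.0215]), 'force': array([-1.9393,  2.8671,  0.7745]), 'grip_width': 0.0074849776624295655}
{'time_s': 21.0167, 'tcp_pos': array([ 0.5892, -0.1939,  0.198 ]), 'force': array([ 0.3199,  0.4537, -4.4291]), 'grip_width': 0.007386984354144484}
```

```bash
python3 - <<'E'
from h import *
s=place(1,+1)
if s["tcp_pos"][2]<.0385:
    y=s["tcp_pos"][1]
    print("slide",bot.movel([X0+.013,YS[1],s["tcp_pos"][2]],.03,threshold=20)); st()
im=bot.snapshot("scene"); cv2.imwrite("pics/s4.png",cv2.resize(im[200:400,200:460],None,fx=3,fy=3,interpolation=cv2.INTER_CUBIC)[...,::-1])
E
```

```text
{'time_s': 23.3917, 'tcp_pos': array([0.4724, 0.1267, 0.0611]), 'force': array([-0.4489,  0.09  , -3.8587]), 'grip_width': 0.007828154551892551}
hit False
{'time_s': 24.3917, 'tcp_pos': array([0.4716, 0.1268, 0.0347]), 'force': array([ 0.7873, -0.6619, -4.9169]), 'grip_width': 0.0075872829874112065}
slide False
{'time_s': 25.375, 'tcp_pos': array([0.495 , 0.1267, 0.0343]), 'force': array([-5.6914,  0.9382, -2.114 ]), 'grip_width': 0.007670759432971366}
```

View pics/s4.png

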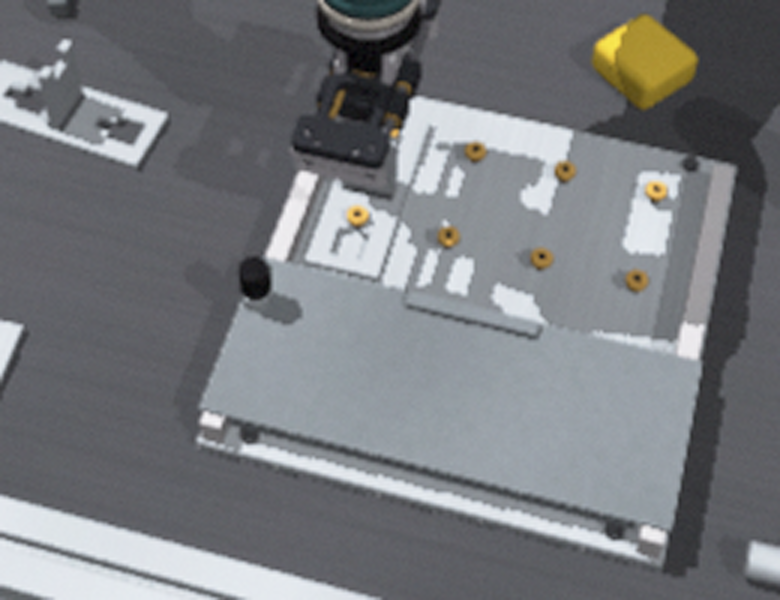

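The scene crop shows the plate on station 1, with the far screw head (358,215) through its keyhole and the reaction force rising at the stop. I'll press it home, release, and measure B from a hover.

```bash
sed -i 's/for lim in (.12,.11,.105,.1,.1)/for lim in (.1,.095,.092,.09,.09)/; s/abs(b\[:,1\])<.05)/abs(b[:,1])<.042)/' h.py
cat >> h.py <<'E'
def seat(d,station):
    p=bot.read_state()["tcp_pos"]
    print("seat",bot.movel([p[0]+d*.003,p[1],p[2]-.001],.02,threshold=18)); s=st()
    print("home offset mm",(s["tcp_pos"][0]-X0)*1000*d)
    bot.movel([s["tcp_pos"][0]-d*.001,p[1],s["tcp_pos"][2]],.02)
    bot.set_gripper(.035); p=bot.read_state()["tcp_pos"]; bot.movel([p[0],p[1],.15],.2); bot.movel([p[0],p[1],.25],.3)
E
python3 - <<'E'
from h import *
seat(+1,1)
c=[.5901,-.3604]; th=np.radians(-78.35)
bot.goto([*c,.24],[180,0,11.65]); bot.pause(.2)
im,K,E=shot("wrist"); cv2.imwrite("pics/w5.png",im[...,::-1]); st()
print(platefit(im,K,E,c,th))
E
```

```text
seat False
{'time_s': 25.6833, 'tcp_pos': array([0.4951, 0.1267, 0.0337]), 'force': array([-12.6215,  -1.1681,   5.1739]), 'grip_width': 0.007940017324131859}
home offset mm 11.699545794576661
{'time_s': 29.925, 'tcp_pos': array([ 0.5905, -0.3594,  0.2404]), 'force': array([-0.0691, -0.1189, -0.0228]), 'grip_width': 0.035155851266368617}
(array([ 0.5902, -0.3612]), np.float64(-1.3817903724257163), [60.99028396606445, 164.43927001953125])
```

View pics/w5.png

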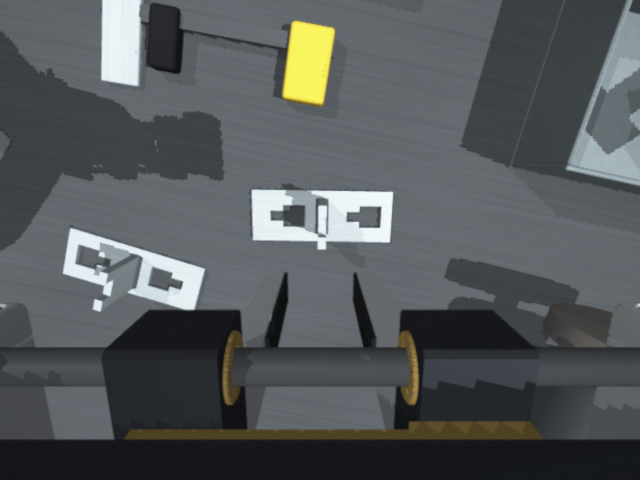

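The view shows B alone at (321,216) with its slots pointing left, and the plate fit gives 164×61 mm, so I trust it. C is at about (135,270). Next: pick B, place it on station 2, then measure C.

```bash
python3 - <<'E'
from h import *
pick(np.array([.5902,-.3612]),-1.38179)
if bot.read_state()["grip_width"]<.005: raise SystemExit("lost")
s=place(2,+1)
if s["tcp_pos"][2]<.0385:
    print("slide",bot.movel([X0+.012,YS[2],s["tcp_pos"][2]],.03,threshold=20)); s=st()
    if abs(s["tcp_pos"][0]-X0-.012)<.004:
        seat(+1,2)
        c=[.478,-.150]; th=np.radians(-96.3)
        bot.goto([*c,.24],[180,0,-6.3]); bot.pause(.2)
        im,K,E=shot("wrist"); cv2.imwrite("pics/w6.png",im[...,::-1]); st()
        print(platefit(im,K,E,c,th))
E
```

```text
hit False
{'time_s': 33.575, 'tcp_pos': array([ 0.5902, -0.3611,  0.0215]), 'force': array([-0.4386,  0.3384, -0.2199]), 'grip_width': 0.0074959638288639024}
{'time_s': 35.2167, 'tcp_pos': array([ 0.5895, -0.3607,  0.1979]), 'force': array([ 0.0086, -0.0682, -4.9344]), 'grip_width': 0.007585528946383474}
{'time_s': 38.3667, 'tcp_pos': array([0.4724, 0.2019, 0.0612]), 'force': array([ 0.0989, -0.3456, -5.1496]), 'grip_width': 0.007618387332676159}
hit False
{'time_s': 39.3667, 'tcp_pos': array([0.4716, 0.2018, 0.0347]), 'force': array([ 0.7197, -0.1648, -4.7992]), 'grip_width': 0.007972035939169751}
slide False
{'time_s': 40.3167, 'tcp_pos': array([0.4951, 0.2017, 0.0345]), 'force': array([-1.6412,  0.227 , -4.8666]), 'grip_width': 0.0076115685617494395}
seat False
{'time_s': 40.6167, 'tcp_pos': array([0.4953, 0.2017, 0.0337]), 'force': array([-9.9226,  0.0504,  2.1792]), 'grip_width': 0.0074978445396234675}
home offset mm 11.863984853958842
{'time_s': 44.3667, 'tcp_pos': array([ 0.4783, -0.1492,  0.24  ]), 'force': array([-1.0342, -0.1123,  0.3842]), 'grip_width': 0.035140369568903096}
(array([ 0.4771, -0.1492]), np.float64(-1.6781871625965648), [59.498680114746094, 164.42759704589844])
```

```bash
ls pics
```

```text
a.png
b.png
s4.png
scene0.png
top0.png
w1.png
w2.png
w3.png
w5.png
w6.png
```

```bash
python3 - <<'E'
from h import *
pick(np.array([.4771,-.1492]),-1.67819)
if bot.read_state()["grip_width"]<.005: raise SystemExit("lost")
s=place(3,-1)
if s["tcp_pos"][2]<.0385:
    print("slide",bot.movel([X0-.012,YS[3],s["tcp_pos"][2]],.03,threshold=20)); s=st()
    if abs(s["tcp_pos"][0]-X0+.012)<.004:
        seat(-1,3)
        bot.movel([X0,.10,.33],.3); bot.pause(.2)
        im,K,E=shot("wrist"); cv2.imwrite("pics/w7.png",im[...,::-1])
        im=bot.snapshot("scene"); cv2.imwrite("pics/s7.png",cv2.resize(im[200:400,200:460],None,fx=3,fy=3,interpolation=cv2.INTER_CUBIC)[...,::-1])
E
```

```text
hit False
{'time_s': 48.0167, 'tcp_pos': array([ 0.4771, -0.1492,  0.0215]), 'force': array([ 0.0115, -0.4325,  1.7224]), 'grip_width': 0.008021897707761598}
{'time_s': 49.6583, 'tcp_pos': array([ 0.4762, -0.1488,  0.1982]), 'force': array([-0.0592,  0.7237, -4.6984]), 'grip_width': 0.008142621429692028}
{'time_s': 52.3083, 'tcp_pos': array([0.4964, 0.277 , 0.0614]), 'force': array([ 0.1608,  0.3299, -4.5068]), 'grip_width': 0.007805121945472041}
hit False
{'time_s': 53.3083, 'tcp_pos': array([0.4956, 0.2768, 0.0348]), 'force': array([-0.741 , -0.0893, -5.8093]), 'grip_width': 0.007905680819776242}
slide False
{'time_s': 54.2583, 'tcp_pos': array([0.4715, 0.2767, 0.0348]), 'force': array([ 0.8597, -0.6875, -4.2839]), 'grip_width': 0.007774641921190183}
seat False
{'time_s': 54.5583, 'tcp_pos': array([0.4709, 0.2768, 0.0346]), 'force': array([ 5.0046, -0.1616, -5.8145]), 'grip_width': 0.00781851249787737}
home offset mm 12.519947197551339
```

View pics/w7.png

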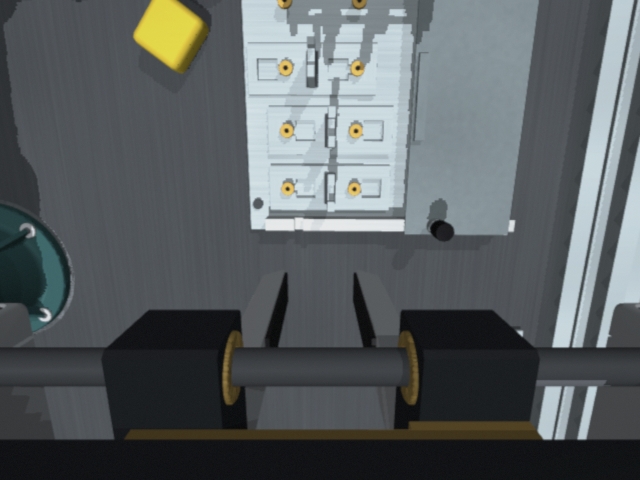

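View pics/s7.png

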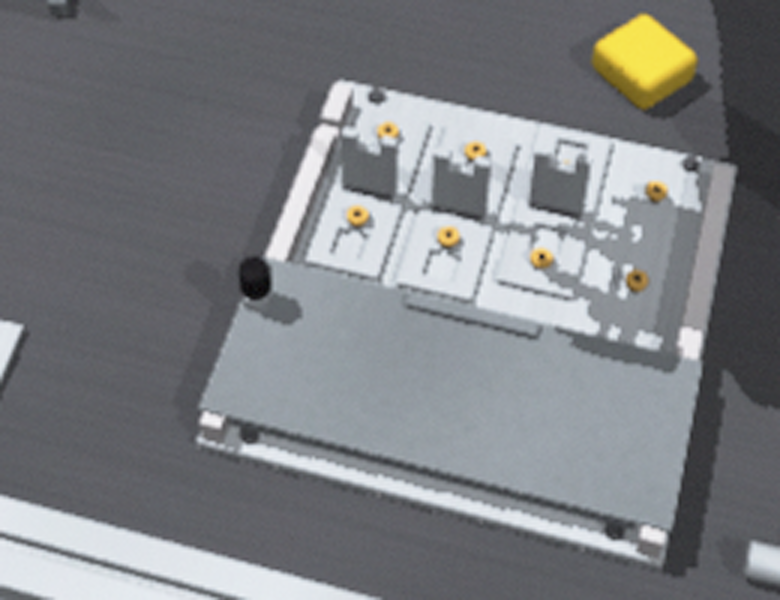

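Both views show all three plates flat on stations 1–3. The screws sit at the narrow slot ends: (288,188)/(354,188), (287,131)/(356,131) and (286,68)/(358,68). The cover is still open with the knob low. The earlier back-push was blocked at 0.183 m of travel, which confirms the pin is in its hole.

```bash
python3 -c "
from plant import bot
print(bot.job_done())"
```

```text
the job is handed in; nothing more can be done
None
```

The job is handed in: the cover is locked open with the plunger in, and all three brackets on the bench are seated home on stations 1–3; I never drove the arm into any of the other items. The hand-in call returned no verdict.

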